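Slide the stacked pill boxes off the shoe-care box onto the narrow glass shelf

ROBOT

A 6-joint arm with a two-finger parallel gripper is mounted at the origin on the work surface. World frame = base frame: x ahead of the robot, y to its left, z up, the work surface at z = 0. Lengths are in m, angles in rad, forces in N, time in s.
With the tool pointing down it reaches from about 0.35 to 0.875 m from the base axis. Payload 4.2 kg.
Tool frame: the origin (TCP) lies at the very end of the fingers, on their centre line; the grasp point (between the pads) lies 19 mm behind it; z points along the fingers, x is the direction in which the jaws open and shut, and the axes are right-handed (so a half turn about z gives the same grasp; the last joint's range is limited). The gripper opens to 87 mm and grips with 3 to 60 N. Pads are 19 mm wide; open, the fingers measure 117 mm over their backs; the gripper's body (75 mm by 190 mm) begins 51 mm behind the grasp point.
Start: joints at [-1.048, 0.385, 0.008, 0, -1.194, -0.259], TCP at [0.163, -0.603, 0.223] pointing down, gripper open.
Joint ranges: [-3.14, 3.14], [-1.21, 2.06], [-1.07, 1.41], [-3.16, 2.05], [-2.99, -0.16], [-3.1, 3.1]. Speed limits (rad/s): [2.79, 2.79, 3.14, 3.14, 3.14, 3.14].

INTERFACE

Orientations are given as a unit quaternion [w, x, y, z].
In Python, from cell import ctrl gives the robot as it stands.
- The arm moves only by the shell command python3 -m pendant 'ROWS' [FORCE]. ROWS is text: rows parted by semicolons, each of 5 numbers parted by spaces: the shift along the tool's x, y, z in m, then the turn about the tool's z in degrees, then the finger opening in m, from 0 to 0.087. A call has 1 to 10 rows; each row is the pose to reach, as a shift and turn from the pose commanded when the call began, along the tool's axes at that moment; what a row does not reach only later rows make up. A row lasts 1/8 s, in which the tool goes at most 62.5 mm and 10.7 degrees, less where a joint would pass 70% of its speed; a pose out of reach is approached as far as the arm can. A call with a gripper value outside its range is refused whole. The fingers move at their own pace and stop on an object; FORCE is the grip in N (left out, the last holds). Time passes only in rows, so rows that repeat a pose let the fingers close. It gives the time, the measured TCP pose, the force and the opening at its end, in the units of the state.
- ctrl.read_state(): the state, without advancing time (a new reading comes with each control period).
- ctrl.get_image(name): name is "side" or "top" or "wrist"; returns the picture (384x512x3 uint8, blue, green, red); there is no depth.
- ctrl.calibration(name): a dict with "fx", "fy", "cx", "cy" (pixels), "R" (3x3) and "t" (3): a world point X has camera coordinates R X + t; the wrist camera has in their place "tool_from_camera" (4x4, takes a point from camera to tool coordinates, whose origin is the TCP and whose axes are the tool frame's). Camera axes: x right, y down, z forward; pixel columns grow to the right and rows downward; lengths in m; the calibration is good to about 2 mm. A picture is of the moment at which its call begins: read the wrist's pose just before it. calibration takes no time and is no camera call.
- ctrl.sign_off(): hands the job in, once; it reports no verdict.
The state is a dict: "clock": time; "joints": joint angles; "dq": joint speeds; "effort": joint torques, N m; "tool_pos": TCP position; "orientation": TCP orientation; "contact_force": force on the tool from outside, world axes, zero at the start; "moment": the same for the moment, N m; "finger_gap": finger opening in m.
Only numpy, scipy, OpenCV 4.12 (cv2) and the standard library are available. Lean on these libraries where they do the work, as an engineer would, in place of code of your own. Each camera call takes 0.05 s, during which the arm holds its last target.

TASK

Two flat white pill boxes lie carelessly stacked on the lid of the wooden shoe-care box, so it cannot be opened. Slide them across onto the middle of the narrow frosted-glass shelf behind it, the pair still one on the other, squared up into a neat pile that lies parallel to the shelf, centred over it both ways and clear of the lid. Keep the boxes flat all the way, and do not shift the steel bowl or the grey grip ring that stand at the ends of the shelf.

Things in the scene. Friction and masses are not known exactly. Their poses are not given: they have to be found in the camera images.
- unit: Fixed unit: a wooden shoe-care box with a flat lid, and behind it (+x) a narrow frosted-glass shelf on steel brackets. Origin on the table under the middle of the wooden box; x from box to shelf, y along the shelf, z up. Lid 150 (x) by 240 mm (y), top 80 mm up. Shelf from x = 103 to 173 mm, 440 mm long, top 78 mm up. Open gap of 28 mm between them; no rims or stops.
- shelf_mid (a point): The middle of the glass shelf's top surface, 138 mm from the unit's origin along its x and 78 mm up; same axes as the unit.
- pillbox_low: The lower of two identical closed white plastic pill boxes, 90 mm (x) by 140 mm (y) by 22 mm high, about 160 g, rigid, with fine grey compartment lines; too wide to grasp. Origin at the centre of its underside, z up. At first it lies on the lid, off-centre and turned by up to 0.25 rad, long side roughly along the shelf, its x roughly along the unit's x.
- pillbox_top: The upper pill box, the same as the lower one (90 by 140 by 22 mm, origin at the centre of its underside), lying loose and askew on the lower one.
- bowl: Stainless steel key bowl, 90 mm across the rim and 42 mm high, standing loose near one end of the glass shelf (which end varies). Origin at the centre of its underside. To be left where it is.
- ring: Grey grip ring lying flat near the other end of the glass shelf, 68 mm outer and 40 mm inner diameter, 22 mm high. Origin at the centre of its underside. To be left where it is.
Things that resemble listed ones, but are neither listed nor needed, are in the scene too. Leave any orange look-alike of the pillbox_top alone.

How it is judged:
At the end, for the whole second after the job is handed in: Both boxes flat and at rest, the lower on the glass shelf, the upper on it; each within 16 mm (across) and 25 mm (along) of the shelf's middle and within 0.14 rad of parallel to it; the upper square on the lower within 9 mm both ways and 0.1 rad (x of pillbox_low in the frame of shelf_mid between -0.016 and 0.016 m and y of pillbox_low in the frame of shelf_mid between -0.025 and 0.025 m and angle between the x axis of each of pillbox_low, pillbox_top and the x axis of unit, either way round below 0.14 rad and angle between each of pillbox_low, pillbox_top's own z axis and vertical below 0.06 rad and linear speed of each of pillbox_low, pillbox_top below 0.01 m/s and x of pillbox_top in the frame of shelf_mid between -0.016 and 0.016 m and y of pillbox_top in the frame of shelf_mid between -0.025 and 0.025 m and z of pillbox_low in the frame of shelf_mid between -0.004 and 0.004 m and z of pillbox_top in the frame of pillbox_low between 0.018 and 0.026 m and x of pillbox_top in the frame of pillbox_low between -0.009 and 0.009 m and y of pillbox_top in the frame of pillbox_low between -0.009 and 0.009 m and angle between the x axis of pillbox_top and the x axis of pillbox_low, either way round below 0.1 rad); the robot touches nothing.
It fails at once if a pill box is tipped by more than 0.3 rad (angle between any of pillbox_low, pillbox_top's own z axis and vertical above 0.3 rad).
It fails at once if the bowl or the grip ring is shifted by more than 15 mm (distance of any of bowl, ring from where it was at the start of the episode above 0.015 m).
It also fails if it takes over 72 s, if anything falls off the work surface, if the arm or the gripper's body presses on something with over 40 N, if the wrist force passes 120 N, or if a joint passes its speed limit or range.

## Working session

There is one attempt and no reset: what is moved stays moved. The work goes in short steps, Python scripts to look and compute and a shell command to move; the robot and the scene stay as the last step left them, time stands still between calls to the robot, and variables do not carry over. Pictures are saved under pics/ and viewed, and the job is handed in when it is done.

```bash
ls; mkdir -p pics; python3 - <<'E'
from cell import ctrl
import cv2
s=ctrl.read_state();print(s)
for n in("side","top","wrist"):
    cv2.imwrite(f"pics/{n}0.png",ctrl.get_image(n));print(n,ctrl.calibration(n))
E
```

```text
pics
{'clock': 0.0, 'joints': array([-1.04840165e+00,  3.85546735e-01,  6.58152250e-03, -4.89677591e-04,
       -1.19402622e+00, -2.58629551e-01]), 'dq': array([-1.98564173e-03, -7.70221934e-05, -8.06647115e-05, -1.36899847e-03,
        7.37057720e-04, -5.82865699e-04]), 'effort': array([ 1.90193721e-03, -3.90665495e+01,  1.87404388e+01,  4.21988636e+00,
        1.09681115e-02, -1.86301318e-04]), 'tool_pos': array([ 0.1628095 , -0.60276859,  0.2214496 ]), 'orientation': array([-9.25539028e-04,  6.08052707e-01,  7.93895868e-01,  6.32284252e-04]), 'contact_force': array([ 0.77741613, -0.6121496 ,  0.60711385]), 'moment': array([ 0.00431737,  0.01746653, -0.00362431]), 'finger_gap': 0.08696402258717821}
side {'fx': 390.3222613170727, 'fy': 390.3222613170727, 'cx': 257.1264052529682, 'cy': 197.23953414509464, 'R': array([[-0.99347938, -0.11264819,  0.01758128],
       [-0.09447931,  0.72711589, -0.67998246],
       [ 0.06381517, -0.67720962, -0.73301757]]), 't': array([0.51887369, 0.09501539, 0.96249508])}
top {'fx': 360.0633756666842, 'fy': 360.0633756666842, 'cx': 255.2825269180328, 'cy': 189.79933588358065, 'R': array([[ 0.02978572, -0.99955366, -0.00230156],
       [-0.97843459, -0.02868539, -0.2045554 ],
       [ 0.20439808,  0.00834476, -0.97885228]]), 't': array([-0.00798802,  0.49990302,  0.75656683])}
wrist {'fx': 264.6000740090959, 'fy': 264.6000740090959, 'cx': 256.11065326881993, 'cy': 190.85848026000556, 'tool_from_camera': array([[ 9.99999666e-01,  8.09008227e-04, -1.15341961e-04,
        -3.76012276e-04],
       [-7.38299451e-04,  9.54921485e-01,  2.96857561e-01,
        -8.28946533e-02],
       [ 3.50302726e-04, -2.96857377e-01,  9.54921764e-01,
        -1.62136896e-01],
       [ 0.00000000e+00,  0.00000000e+00,  0.00000000e+00,
         1.00000000e+00]])}
```

View pics/side0.png

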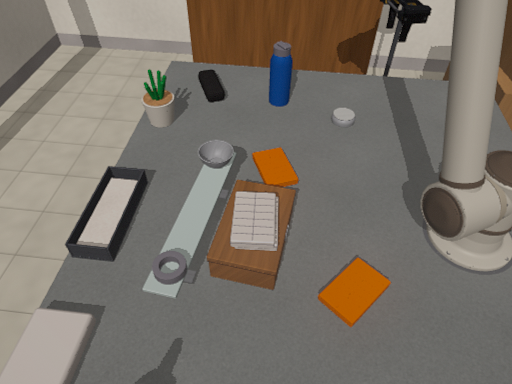

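View pics/top0.png

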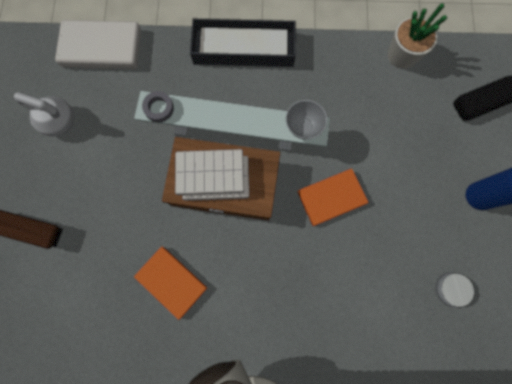

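View pics/wrist0.png

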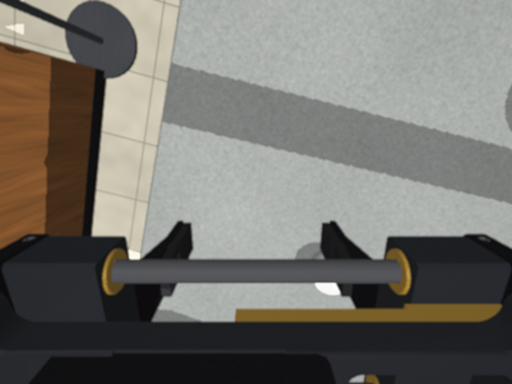

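```bash
python3 - <<'E'
import cv2
a=cv2.imread("pics/top0.png");cv2.imwrite("pics/topz.png",cv2.resize(a[80:230,130:335],None,fx=3.9,fy=3.9,interpolation=cv2.INTER_CUBIC))
a=cv2.imread("pics/side0.png");cv2.imwrite("pics/sidez.png",cv2.resize(a[135:295,140:305],None,fx=3.7,fy=3.7,interpolation=cv2.INTER_CUBIC))
E
```

```text
(no output)
```

View pics/topz.png

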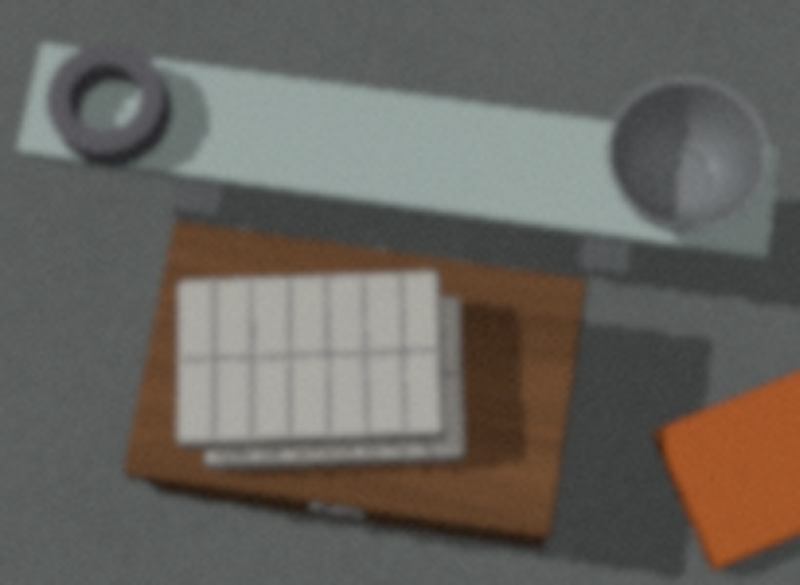

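View pics/sidez.png

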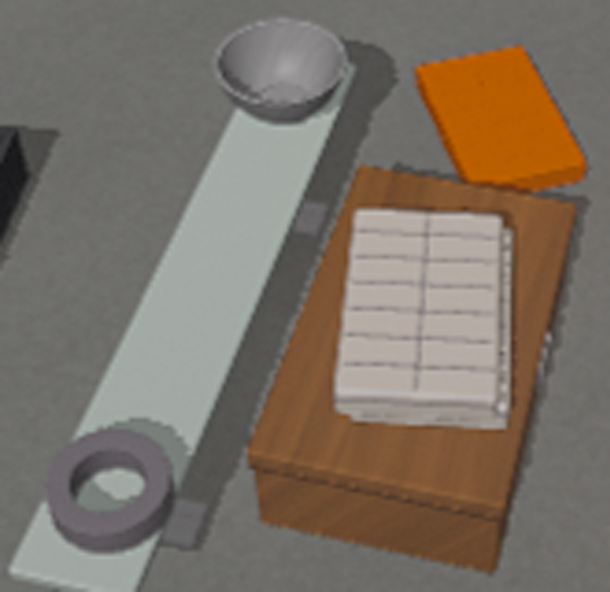

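```bash
cat > h.py <<'E'
import numpy as np
from cell import ctrl
def ray(name,uv,z):
    c=ctrl.calibration(name);R=np.array(c["R"]);t=np.array(c["t"])
    uv=np.atleast_2d(uv).astype(float);z=np.broadcast_to(z,len(uv))
    d=np.c_[(uv[:,0]-c["cx"])/c["fx"],(uv[:,1]-c["cy"])/c["fy"],np.ones(len(uv))]@R
    o=-R.T@t
    return (o+d*((z-o[2])/d[:,2])[:,None])[:,:2]
def unz(p,s,off): return (np.array(p,float)+.5)/s-.5+np.array(off)
E
cat > m0.py <<'E'
from h import *
for cam,s,off,L in (("top",3.9,(130,80),dict(lid=(.08,[(175,222),(585,280),(548,540),(128,475)]),shelf=(.078,[(42,42),(775,145),(768,255),(18,150)]),top=(.124,[(176,281),(437,270),(440,436),(178,445)]),low=(.102,[(460,296),(463,458),(205,463)]))),
 ("side",3.7,(140,135),dict(lid=(.08,[(248,460),(360,167),(575,205),(502,508)]),shelf=(.078,[(10,573),(138,592)]),top=(.124,[(335,402),(354,211),(502,213),(506,403)]),low=(.102,[(512,230),(507,418)])))):
  for k,(z,p) in L.items():
    w=ray(cam,unz(p,s,off),z);print(cam,k,w.round(4).tolist(),w.mean(0).round(4))
    d=np.diff(w,axis=0);print("   len",np.hypot(*d.T).round(4),"ang",np.degrees(np.arctan2(d[:,1],d[:,0])).round(1))
E
python3 m0.py
```

```text
top lid [[0.6102, 0.1906], [0.5823, -0.0447], [0.4334, -0.0269], [0.4626, 0.2054]] [0.5221 0.0811]
   len [0.237  0.15   0.2341] ang [-96.8 173.2  82.8]
top shelf [[0.7206, 0.2782], [0.6681, -0.1538], [0.6009, -0.149], [0.6523, 0.2857]] [0.6605 0.0653]
   len [0.4352 0.0673 0.4377] ang [-96.9 175.9  83.3]
top top [[0.5611, 0.1766], [0.5713, 0.0372], [0.4807, 0.0322], [0.4719, 0.1688]] [0.5212 0.1037]
   len [0.1397 0.0908 0.1368] ang [ -85.8 -176.9   93.7]
top low [[0.564, 0.0251], [0.4735, 0.0204], [0.4667, 0.1587]] [0.5014 0.0681]
   len [0.0907 0.1384] ang [-177.    92.8]
side lid [[0.6063, 0.1986], [0.5787, -0.0403], [0.4337, -0.0235], [0.4626, 0.2121]] [0.5203 0.0867]
   len [0.2405 0.1459 0.2374] ang [-96.6 173.4  83. ]
side shelf [[0.7166, 0.2824], [0.6472, 0.285]] [0.6819 0.2837]
   len [0.0694] ang [177.8]
side top [[0.5579, 0.1847], [0.5692, 0.042], [0.4796, 0.032], [0.4658, 0.1737]] [0.5181 0.1081]
   len [0.1432 0.0902 0.1424] ang [ -85.5 -173.6   95.5]
side low [[0.4727, 0.0247], [0.4646, 0.1677]] [0.4687 0.0962]
   len [0.1432] ang [93.3]
```

```bash
python3 - <<'E'
from h import *
print(ray("side",[(280,104)],0),ray("side",[(343,120)],.0),ray("top",[(470,200)],.0), ray("side",[(282,45)],.22))
o=np.array([.5215,.083]);a=np.radians(-6.85)
s=ctrl.read_state();print(s["tool_pos"])
q=s["orientation"];from scipy.spatial.transform import Rotation as Ro
R=Ro.from_quat(q[[1,2,3,0]]).as_matrix()
U=np.array([[np.cos(a),-np.sin(a)],[np.sin(a),np.cos(a)]])
for u,z in (((-.006,.125),.223),):
    w=np.r_[o+U@u,z];print(w,(R.T@(w-s["tool_pos"])).round(4))
E
```

```text
[[ 0.50067767 -0.50458251]] [[ 0.28890195 -0.44146178]] [[ 0.50091921 -0.50301117]] [[ 0.5063506  -0.48099551]]
[ 0.16285316 -0.6029473   0.22171925]
[0.53045164 0.20782335 0.223     ] [ 6.870e-01  5.662e-01 -2.000e-04]
```

```bash
python3 -m pendant '.02 .016 0 -3 .045; .06 .05 0 -10 .045; .105 .087 0 -17 .045; .15 .124 0 -24 .045; .195 .161 0 -31 .045; .24 .198 0 -38 .045; .285 .235 0 -45 .045; .33 .272 0 -52 .045; .375 .309 0 -60 .045; .42 .346 0 -68 .045'
cat > go.py <<'E'
# shift (tool axes) from the current pose to unit-frame x,y (mm), z, and turn to tool-x angle in unit frame (deg)
import sys
from h import *
from scipy.spatial.transform import Rotation as Ro
o=np.array([.5215,.083]);a=np.radians(-6.85)
U=np.array([[np.cos(a),-np.sin(a)],[np.sin(a),np.cos(a)]])
s=ctrl.read_state();q=s["orientation"];R=Ro.from_quat(q[[1,2,3,0]]).as_matrix()
x=R[:,0];ang=np.degrees(np.arctan2(x[1],x[0])-a)
print("t",s["clock"],"unit",(U.T@(s["tool_pos"][:2]-o)).round(4),"z",s["tool_pos"][2].round(4),"ang",ang.round(2),"F",s["contact_force"].round(1),"gap",round(s["finger_gap"],4))
if len(sys.argv)>1:
    X,Y,Z,A=map(float,sys.argv[1:]);w=np.r_[o+U@np.array([X,Y])/1000,Z/1000]
    print("shift",(R.T@(w-s["tool_pos"])).round(4),"turn",round((ang-A+180)%360-180,2))
E
python3 go.py -6 125 223 180
```

```text
clock: 1.4
tool_pos: [0.3878, -0.1058, 0.2228]
orientation: [0.0, 0.058, 0.998, 0.0]
contact_force: [2.2, -1.0, 0.6]
finger_gap: 0.0447
t 1.4 unit [-0.1102 -0.2034] z 0.2228 ang 180.25 F [ 2.2 -1.   0.6] gap 0.0447
shift [-1.057e-01  3.279e-01 -1.000e-04] turn 0.25
```

```bash
python3 -m pendant '-.01 .03 0 0 .045; -.03 .085 0 0 .045; -.045 .14 0 0 .045; -.065 .2 0 0 .045; -.085 .255 0 0 .045; -.1 .31 0 0 .045; -.106 .328 0 0 .045; -.106 .328 .04 0 .045; -.106 .328 .06 0 .045;-.106 .328 .06 0 .045'
python3 go.py -6 125 86 180; python3 - <<'E'
from cell import ctrl
import cv2
cv2.imwrite("pics/t1.png",ctrl.get_image("top"));cv2.imwrite("pics/s1.png",ctrl.get_image("side"))
E
```

```text
clock: 2.65
tool_pos: [0.5308, 0.204, 0.1608]
orientation: [-0.002, 0.06, 0.998, -0.001]
contact_force: [-0.2, -0.2, 0.7]
finger_gap: 0.0451
t 2.65 unit [-0.0052  0.1213] z 0.1608 ang 179.93 F [-0.2 -0.2  0.7] gap 0.0451
shift [0.0005 0.004  0.0748] turn -0.07
```

View pics/s1.png

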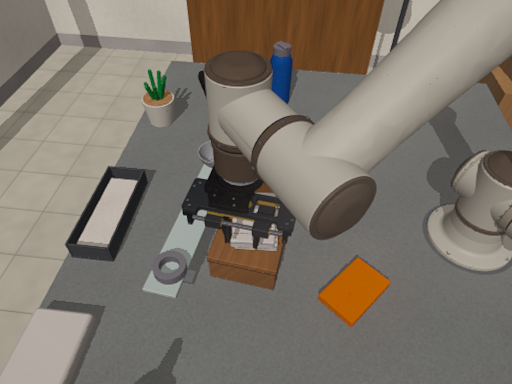

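View pics/t1.png

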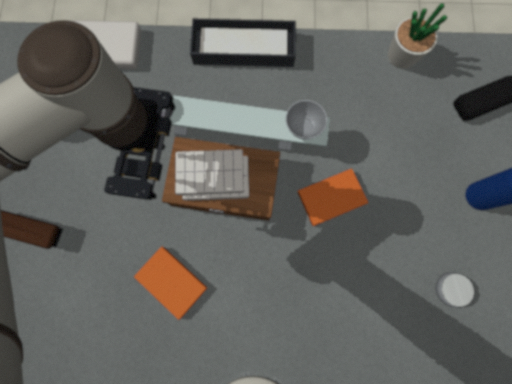

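```bash
python3 -m pendant '0 .004 .02 0 .045; 0 .006 .04 0 .045; 0 .006 .06 0 .045; 0 .006 .073 0 .045; 0 .006 .075 0 .045; 0 .006 .075 0 .045'
python3 go.py -6 80 86 180; python3 - <<'E'
from cell import ctrl
import cv2
cv2.imwrite("pics/s2.png",cv2.resize(ctrl.get_image("side")[150:300,140:320],None,fx=4,fy=4,interpolation=2))
E
```

```text
clock: 3.5
tool_pos: [0.5334, 0.2115, 0.0884]
orientation: [0.001, 0.06, 0.998, 0.0]
contact_force: [0.2, -0.4, 0.1]
finger_gap: 0.045
t 3.5 unit [-0.0035  0.129 ] z 0.0884 ang 179.97 F [ 0.2 -0.4  0.1] gap 0.045
shift [ 0.0025 -0.049   0.0024] turn -0.03
```

View pics/s2.png

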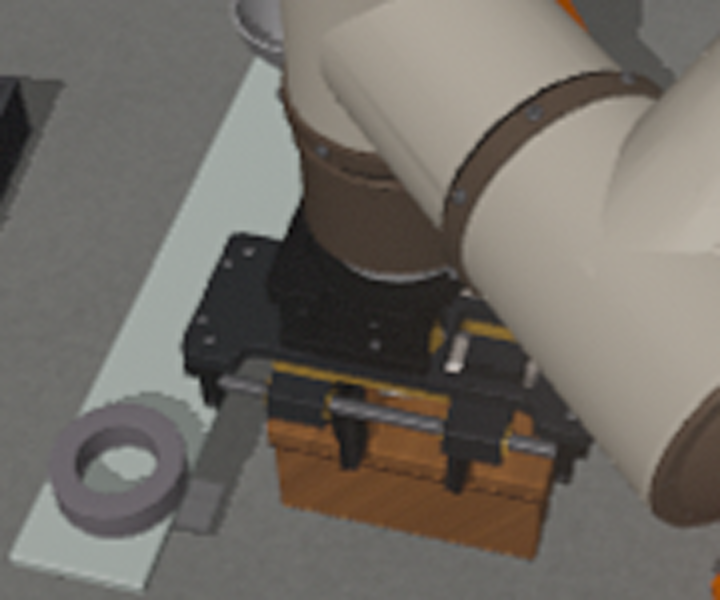

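```bash
python3 -m pendant '.001 -.005 .002 0 .045; .002 -.01 .002 0 .045; .002 -.015 .002 0 .045; .002 -.02 .002 0 .045; .002 -.025 .002 0 .045; .002 -.03 .002 0 .045; .002 -.034 .002 0 .045; .002 -.038 .002 0 .045; .002 -.042 .002 0 .045; .002 -.045 .002 0 .045'
python3 go.py -6 80 86 180; python3 - <<'E'
from cell import ctrl
import cv2
cv2.imwrite("pics/t3.png",cv2.resize(ctrl.get_image("top")[80:230,130:335],None,fx=3.9,fy=3.9,interpolation=2))
E
```

```text
clock: 4.8
tool_pos: [0.5256, 0.1667, 0.0857]
orientation: [0.0, 0.06, 0.998, 0.0]
contact_force: [1.8, 2.1, 0.3]
finger_gap: 0.0447
t 4.8 unit [-0.0059  0.0836] z 0.0857 ang 179.97 F [1.8 2.1 0.3] gap 0.0447
shift [ 0.0001 -0.0036 -0.0003] turn -0.03
```

View pics/t3.png

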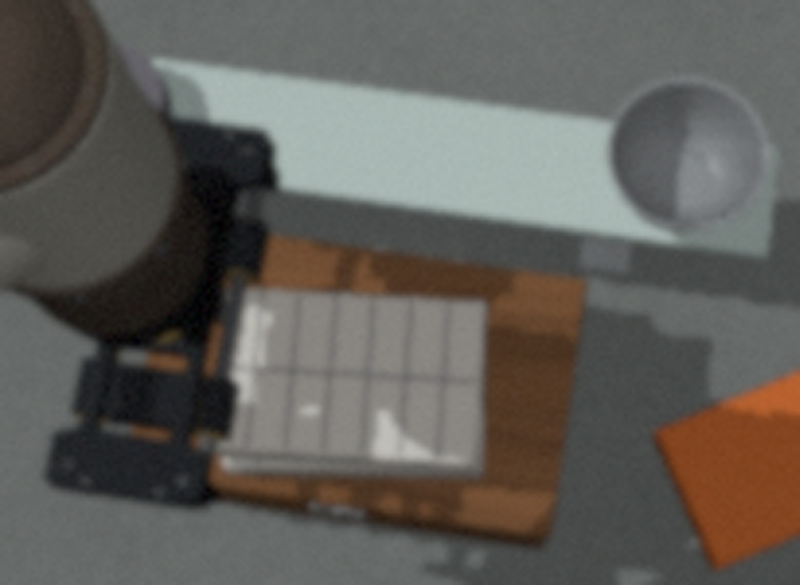

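```bash
python3 -m pendant '0 -.002 0 0 .045; 0 -.004 0 0 .045; 0 -.005 0 0 .045; 0 -.006 0 0 .045; 0 -.006 0 0 .045;0 -.003 0 0 .045;0 .01 0 0 .045;0 .04 0 0 .045;0 .06 0 0 .045'
python3 go.py -6 80 86 180; python3 - <<'E'
from cell import ctrl
import cv2
cv2.imwrite("pics/t4.png",cv2.resize(ctrl.get_image("top")[80:230,130:335],None,fx=3.9,fy=3.9,interpolation=2))
E
```

```text
clock: 5.98
tool_pos: [0.5325, 0.2277, 0.0853]
orientation: [-0.0, 0.06, 0.998, -0.0]
contact_force: [-0.1, -0.5, 0.2]
finger_gap: 0.0453
t 5.975 unit [-0.0063  0.145 ] z 0.0853 ang 180.01 F [-0.1 -0.5  0.2] gap 0.0453
shift [-0.0003 -0.065  -0.0007] turn 0.01
```

View pics/t4.png

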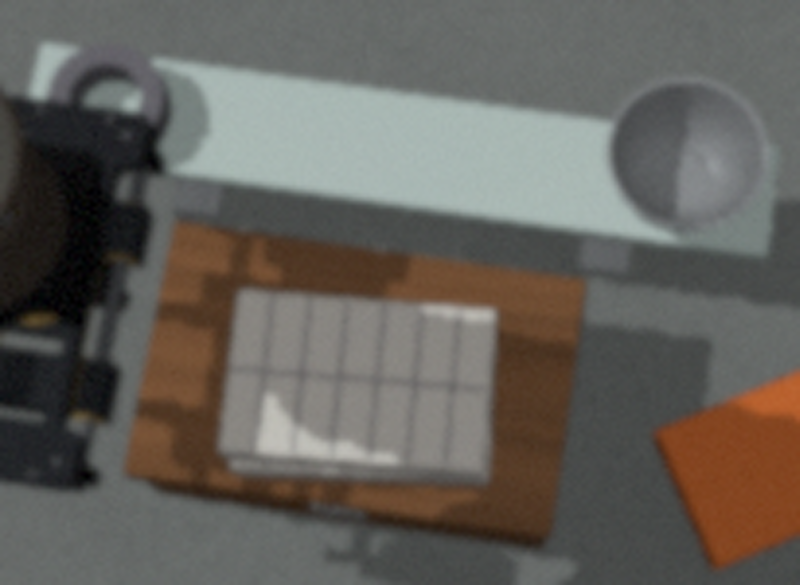

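```bash
cat > m.py <<'E'
from h import *
o=np.array([.5215,.083]);a=np.radians(-6.85)
U=np.array([[np.cos(a),-np.sin(a)],[np.sin(a),np.cos(a)]])
def rep(n,p,z,s=3.9,off=(130,80),cam="top"):
    w=(ray(cam,unz(p,s,off),z)-o)@U
    d=np.diff(w,axis=0);print(n,(w*1000).round(0).tolist(),"mean",(w.mean(0)*1000).round(1),"ang",np.degrees(np.arctan2(d[:,1],d[:,0])).round(1),"len",np.hypot(*d.T).round(3))
E
python3 - <<'E'
from m import *
rep("top",[(237,290),(496,309),(490,472),(220,457)],.124)
rep("low",[(232,467),(490,483)],.102)
rep("lid",[(175,222),(585,280),(548,540),(128,475)],.08)
rep("shelf",[(42,42),(775,145),(768,255),(18,150)],.078)
E
```

```text
top [[28.0, 64.0], [38.0, -74.0], [-49.0, -84.0], [-63.0, 56.0]] mean [-11.5  -9.3] ang [ -85.8 -173.5   95.3] len [0.139 0.088 0.141]
low [[-63.0, 54.0], [-52.0, -84.0]] mean [-57.5 -15.2] ang [-85.1] len [0.139]
lid [[75.0, 117.0], [76.0, -120.0], [-74.0, -120.0], [-73.0, 114.0]] mean [ 0.9 -1.8] ang [ -89.9 -180.    89.7] len [0.237 0.15  0.234]
shelf [[174.0, 218.0], [174.0, -218.0], [107.0, -221.0], [106.0, 217.0]] mean [140.1  -1. ] ang [ -90.1 -177.2   90.1] len [0.435 0.067 0.438]
```

```bash
python3 -c "
from cell import ctrl;print(ctrl.read_state()['joints'])"; python3 go.py -100 -10 175 90;python3 go.py -100 -10 175 270
```

```text
[ 6.85744889e-01  4.42288371e-01 -2.81451240e-01  3.42431118e-04
 -8.45906697e-01 -8.03676720e-01]
t 6.025 unit [-0.0058  0.1471] z 0.0854 ang 180.11 F [1.  2.3 0.6] gap 0.0445
shift [ 0.0944 -0.1569 -0.0898] turn 90.11
t 6.025 unit [-0.0058  0.1471] z 0.0854 ang 180.11 F [1.  2.3 0.6] gap 0.0445
shift [ 0.0944 -0.1569 -0.0898] turn -89.89
```

```bash
python3 -m pendant '0 .002 -.05 0 .06; .01 -.005 -.09 -10 .087; .03 -.03 -.09 -20 .087; .06 -.06 -.09 -30 .087; .094 -.1 -.09 -40 .087; .094 -.13 -.09 -50 .087; .094 -.15 -.09 -60 .087; .094 -.157 -.09 -70 .087; .094 -.157 -.09 -80 .087; .094 -.157 -.09 -90 .087'
python3 go.py -100 -10 86 270
```

```text
clock: 7.28
tool_pos: [0.4201, 0.0816, 0.1755]
orientation: [-0.0, -0.665, 0.746, 0.0]
contact_force: [-0.1, 0.5, -0.2]
finger_gap: 0.0869
t 7.275 unit [-0.1006 -0.0135] z 0.1755 ang -89.72 F [-0.1  0.5 -0.2] gap 0.0869
shift [-0.0036 -0.0006  0.0895] turn 0.28
```

```bash
python3 -m pendant '-.003 0 .04 0 .087; -.003 0 .07 0 .087; -.003 0 .088 0 .087; -.003 -.01 .09 0 .087; -.003 -.016 .09 0 .087; -.003 -.022 .09 0 .087; -.003 -.028 .09 0 .087; -.003 -.034 .09 0 .087; -.003 -.040 .09 0 .087; -.003 -.046 .09 0 .087'
python3 go.py 80 -10 86 270; python3 - <<'E'
from cell import ctrl
import cv2
cv2.imwrite("pics/t5.png",cv2.resize(ctrl.get_image("top")[80:230,130:335],None,fx=3.9,fy=3.9,interpolation=2))
E
```

```text
clock: 8.52
tool_pos: [0.466, 0.0788, 0.0855]
orientation: [-0.001, -0.663, 0.748, 0.0]
contact_force: [-4.4, 0.3, 3.4]
finger_gap: 0.0868
t 8.525 unit [-0.0546 -0.0108] z 0.0855 ang -90.06 F [-4.4  0.3  3.4] gap 0.0868
shift [-0.001  -0.1346 -0.0007] turn -0.06
```

View pics/t5.png

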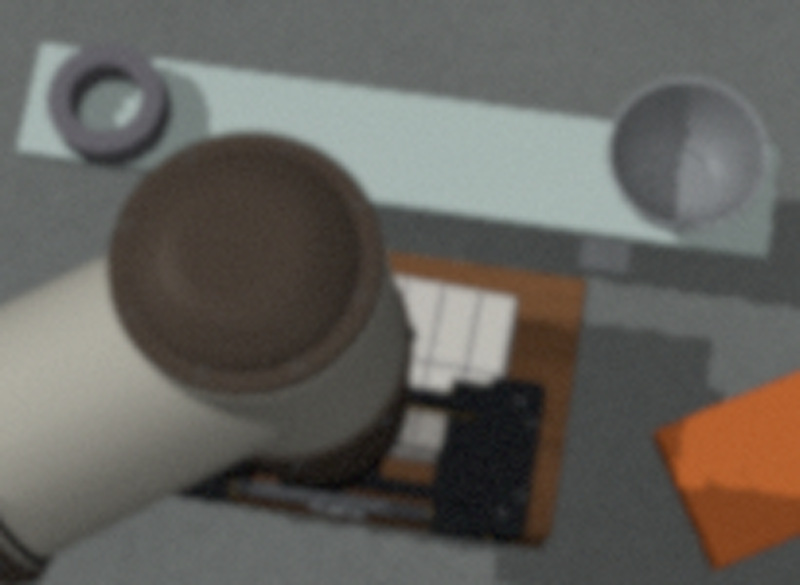

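```bash
python3 - <<'E'
from m import *
rep("top",[(517,293),(505,385)],.124)
import cv2
cv2.imwrite("pics/s5.png",cv2.resize(ctrl.get_image("side")[135:295,140:305],None,fx=3.7,fy=3.7,interpolation=2))
cv2.imwrite("pics/w5.png",ctrl.get_image("wrist"))
E
```

```text
top [[49.0, -84.0], [-2.0, -85.0]] mean [ 23.1 -84.3] ang [-178.8] len [0.051]
```

View pics/s5.png

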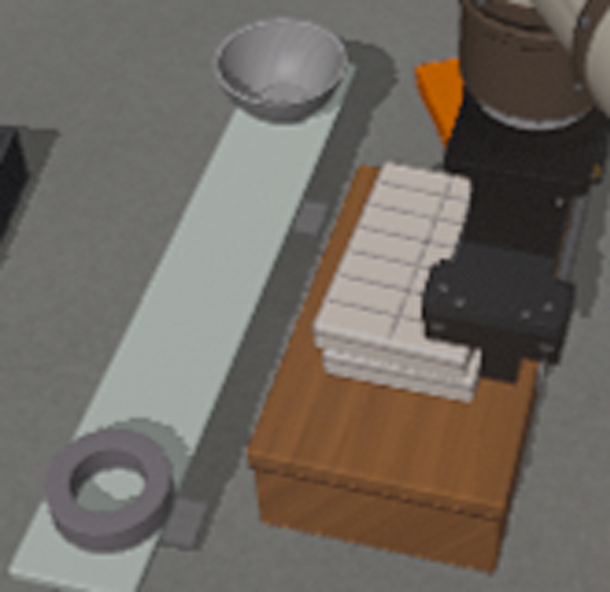

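View pics/w5.png

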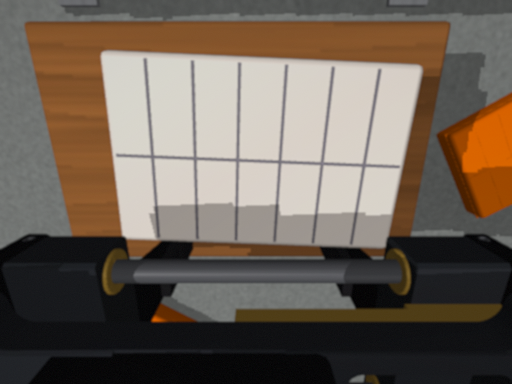

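```bash
python3 -m pendant '0 .015 0 0 .087; 0 .02 -.04 0 .087; 0 .02 -.09 0 .07; .02 0 -.095 10 .045; .05 -.02 -.095 20 .045; .08 -.04 -.095 30 .045; .107 -.059 -.095 40 .045; .107 -.059 -.095 50 .045; .107 -.059 -.095 60 .045; .107 -.059 -.095 70 .045'
python3 -m pendant '0 0 0 10 .045; 0 0 0 20 .045;0 0 0 20 .045'
python3 go.py 4 -122 86 180
```

```text
clock: 9.93
tool_pos: [0.5115, -0.0339, 0.1805]
orientation: [0.0, -0.111, 0.994, 0.0]
contact_force: [-0.0, 1.1, 0.1]
finger_gap: 0.0448
clock: 10.3
tool_pos: [0.5116, -0.0338, 0.1806]
orientation: [0.0, 0.059, 0.998, 0.0]
contact_force: [0.1, 0.5, -0.0]
finger_gap: 0.0454
t 10.3 unit [ 0.0041 -0.1171] z 0.1806 ang 180.1 F [ 0.1  0.5 -0. ] gap 0.0454
shift [ 0.0001 -0.0049  0.0946] turn 0.1
```

Descend and push to TCP y' = −84.

```bash
python3 -m pendant '0 -.004 .04 0 .045; 0 -.004 .08 0 .045; 0 -.004 .095 0 .045; 0 .004 .095 0 .045; 0 .01 .095 0 .045; 0 .015 .095 0 .045; 0 .02 .095 0 .045; 0 .025 .095 0 .045; 0 .029 .095 0 .045; 0 .033 .095 0 .045'
python3 go.py 4 -84 86 180
python3 -m pendant '0 0 0 0 .045; 0 -.01 0 0 .045; 0 -.035 0 0 .045; 0 -.04 0 0 .045'
python3 - <<'E'
from cell import ctrl
import cv2
cv2.imwrite("pics/t6.png",cv2.resize(ctrl.get_image("top")[80:230,130:335],None,fx=3.9,fy=3.9,interpolation=2))
cv2.imwrite("pics/s6.png",cv2.resize(ctrl.get_image("side")[135:295,140:305],None,fx=3.7,fy=3.7,interpolation=2))
E
```

```text
clock: 11.55
tool_pos: [0.5161, -0.0016, 0.0859]
orientation: [-0.0, 0.06, 0.998, -0.0]
contact_force: [-0.3, -3.9, 3.8]
finger_gap: 0.0448
t 11.55 unit [ 0.0048 -0.0847] z 0.0859 ang 179.96 F [-0.3 -3.9  3.8] gap 0.0448
shift [ 0.0008  0.0006 -0.0001] turn -0.04
clock: 12.05
tool_pos: [0.5109, -0.042, 0.0851]
orientation: [-0.0, 0.061, 0.998, 0.0]
contact_force: [-0.6, 0.5, -0.3]
finger_gap: 0.0449
```

View pics/t6.png

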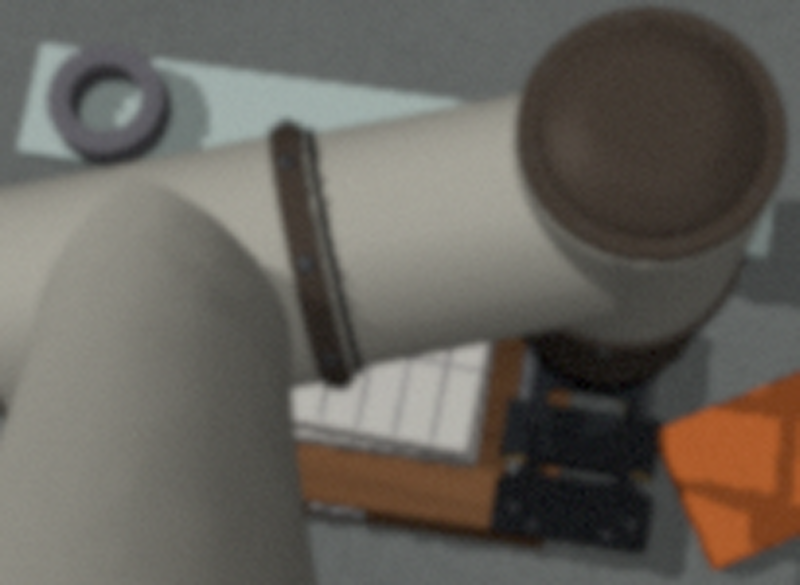

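View pics/s6.png

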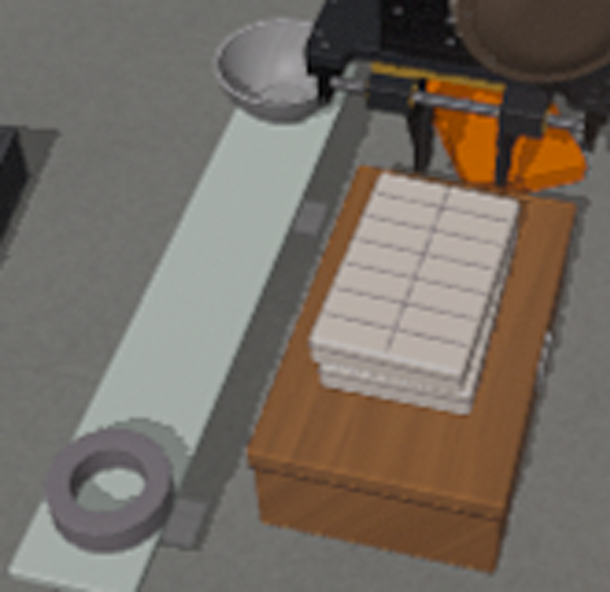

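```bash
python3 - <<'E'
from m import *
rep("top",[(311,343),(380,172),(520,200),(465,378)],.124,3.7,(140,135),"side")
rep("low bottom",[(322,390),(470,413)],.08,3.7,(140,135),"side")
rep("top(top)",[(491,342),(473,463)],.124)
rep("lid",[(248,460),(360,167),(575,205),(502,508)],.08,3.7,(140,135),"side")
E
```

```text
top [[48.0, 69.0], [46.0, -72.0], [-44.0, -69.0], [-41.0, 72.0]] mean [2.2 0.2] ang [-91.1 178.5  88.7] len [0.141 0.09  0.142]
low bottom [[44.0, 68.0], [-43.0, 63.0]] mean [ 0.4 65.9] ang [-176.8] len [0.087]
top(top) [[20.0, -74.0], [-46.0, -75.0]] mean [-13.2 -74.3] ang [-179.6] len [0.066]
lid [[70.0, 125.0], [71.0, -116.0], [-74.0, -116.0], [-74.0, 121.0]] mean [-1.6  3.6] ang [ -89.8 -179.7   89.9] len [0.24  0.146 0.237]
```

```bash
python3 -m pendant '0 0 -.05 0 .045; .01 .005 -.09 -10 .06; .03 .03 -.09 -20 .087; .06 .06 -.09 -30 .087; .09 .1 -.09 -40 .087; .09 .122 -.09 -50 .087; .09 .122 -.09 -60 .087; .09 .122 -.09 -70 .087; .09 .122 -.09 -80 .087; .09 .122 -.09 -90 .087'
python3 go.py 84 -3 86 270
```

```text
clock: 13.4
tool_pos: [0.4366, 0.0915, 0.1755]
orientation: [0.0, -0.666, 0.746, 0.0]
contact_force: [0.6, -0.4, -0.3]
finger_gap: 0.0869
t 13.4 unit [-0.0853 -0.0017] z 0.1755 ang -89.67 F [ 0.6 -0.4 -0.3] gap 0.0869
shift [ 0.0024 -0.1693  0.0895] turn 0.33
```

```bash
python3 -m pendant '.001 0 .04 0 .087; .001 0 .08 0 .087; .001 0 .0895 0 .087; .001 -.01 .0895 .3 .087; .001 -.018 .0895 .3 .087; .001 -.025 .0895 .3 .087; .001 -.032 .0895 .3 .087; .001 -.039 .0895 .3 .087; .001 -.046 .0895 .3 .087; .001 -.053 .0895 .3 .087'
python3 -m pendant '0 -.007 0 0 .087; 0 -.014 0 0 .087; 0 -.021 0 0 .087; 0 -.028 0 0 .087; 0 -.035 0 0 .087; 0 -.042 0 0 .087; 0 -.049 0 0 .087; 0 -.056 0 0 .087; 0 -.063 0 0 .087; 0 -.07 0 0 .087'
python3 go.py 79.5 -3 86 270
python3 - <<'E'
from cell import ctrl
import cv2
cv2.imwrite("pics/s7.png",cv2.resize(ctrl.get_image("side")[135:295,140:305],None,fx=3.7,fy=3.7,interpolation=2))
E
```

```text
clock: 14.65
tool_pos: [0.4891, 0.0832, 0.086]
orientation: [-0.001, -0.661, 0.75, 0.0]
contact_force: [-3.6, -1.0, 2.6]
finger_gap: 0.0872
clock: 15.9
tool_pos: [0.559, 0.0747, 0.0862]
orientation: [0.0, -0.661, 0.75, 0.0]
contact_force: [-2.2, -0.5, 0.7]
finger_gap: 0.0874
t 15.9 unit [ 0.0382 -0.0038] z 0.0862 ang -90.33 F [-2.2 -0.5  0.7] gap 0.0874
shift [-0.001  -0.0413  0.0002] turn -0.33
```

View pics/s7.png

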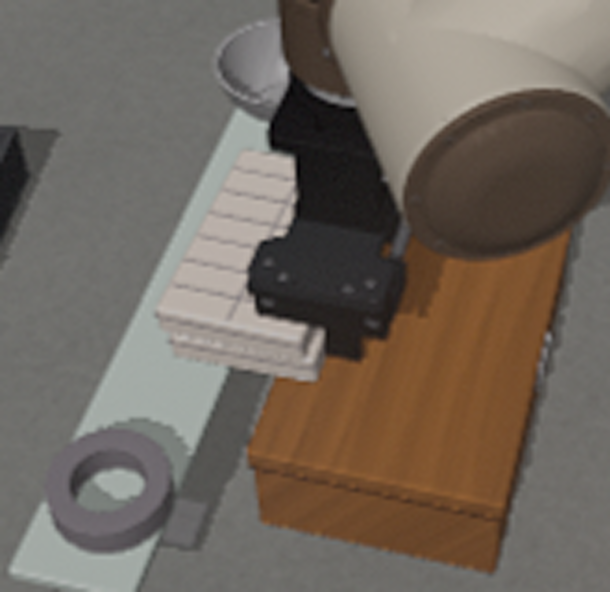

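```bash
python3 -m pendant '0 -.005 0 -.3 .087; 0 -.01 0 -.3 .087; 0 -.014 0 -.3 .087; 0 -.018 0 -.3 .087; 0 -.022 0 -.3 .087; 0 -.026 0 -.3 .087; 0 -.03 0 -.3 .087; 0 -.033 0 -.3 .087; 0 -.035 0 -.3 .087; 0 -.036 0 -.3 .087'
python3 go.py 79.5 -3 86 270
python3 - <<'E'
from cell import ctrl
import cv2
cv2.imwrite("pics/s8.png",cv2.resize(ctrl.get_image("side")[135:295,140:305],None,fx=3.7,fy=3.7,interpolation=2))
cv2.imwrite("pics/t8.png",cv2.resize(ctrl.get_image("top")[80:230,130:335],None,fx=3.9,fy=3.9,interpolation=2))
E
```

```text
clock: 17.2
tool_pos: [0.5944, 0.0702, 0.0861]
orientation: [-0.0, -0.663, 0.748, 0.0]
contact_force: [-2.2, 0.3, -1.0]
finger_gap: 0.087
t 17.2 unit [ 0.0739 -0.004 ] z 0.0861 ang -90.04 F [-2.2  0.3 -1. ] gap 0.087
shift [-0.001  -0.0056  0.0001] turn -0.04
```

View pics/s8.png

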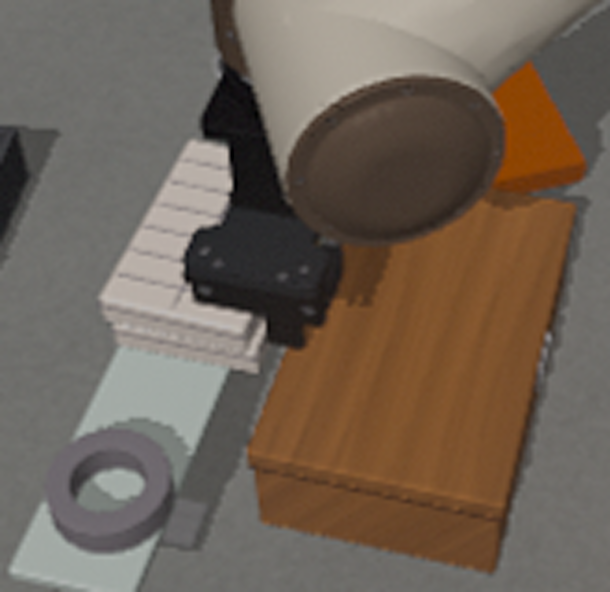

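View pics/t8.png

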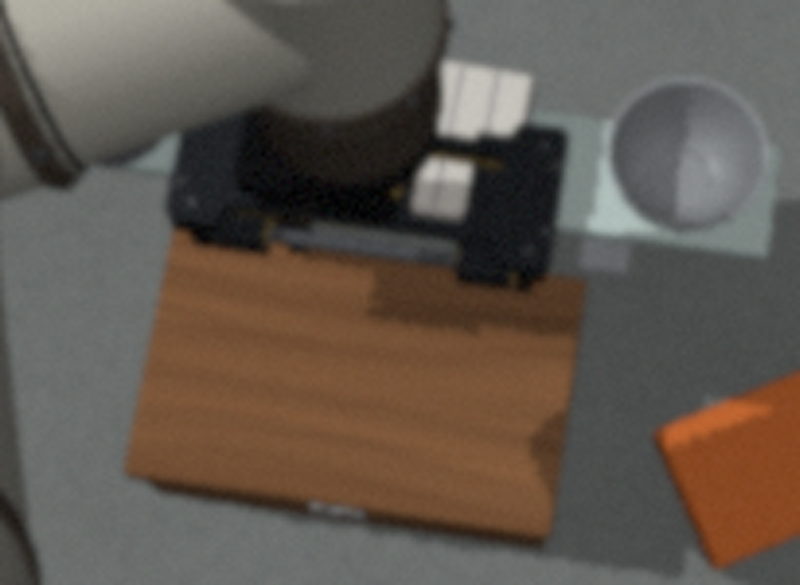

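```bash
python3 - <<'E'
from m import *
S=(3.7,(140,135),"side")
rep("top",[(100,298),(195,141)],.122,*S)
rep("low bottom",[(118,348),(258,372)],.078,*S)
rep("shelf",[(10,573),(138,592)],.078,*S)
rep("top(top)",[(532,73),(525,136)],.122)
E
```

```text
top [[176.0, 66.0], [168.0, -71.0]] mean [171.7  -2.7] ang [-93.5] len [0.138]
low bottom [[171.0, 67.0], [85.0, 63.0]] mean [128.   65.1] ang [-177.9] len [0.087]
shelf [[170.0, 221.0], [101.0, 216.0]] mean [135.3 218.4] ang [-175.3] len [0.069]
top(top) [[176.0, -74.0], [139.0, -75.0]] mean [157.4 -74.3] ang [-177.7] len [0.037]
```

```bash
python3 -m pendant '0 -.003 0 0 .087; 0 -.005 0 0 .087; 0 -.007 0 0 .087; 0 -.0085 0 0 .087; 0 -.0085 0 0 .087; 0 -.004 0 0 .087; 0 .015 0 0 .087; 0 .04 0 0 .087; 0 .05 -.04 0 .087; 0 .05 -.1 0 .087'
python3 -m pendant '0 .06 -.03 0 .087; 0 .12 -.03 0 .087; 0 .14 -.03 0 .087;  0 .14 -.03 0 .087'
python3 - <<'E'
from cell import ctrl
import cv2
cv2.imwrite("pics/s9.png",cv2.resize(ctrl.get_image("side")[135:295,140:305],None,fx=3.7,fy=3.7,interpolation=2))
cv2.imwrite("pics/t9.png",cv2.resize(ctrl.get_image("top")[80:230,130:335],None,fx=3.9,fy=3.9,interpolation=2))
E
```

```text
clock: 18.55
tool_pos: [0.5432, 0.0761, 0.186]
orientation: [-0.002, -0.664, 0.748, 0.0]
contact_force: [1.5, 0.5, -0.1]
finger_gap: 0.0873
clock: 19.05
tool_pos: [0.405, 0.0933, 0.2172]
orientation: [0.002, -0.664, 0.748, -0.0]
contact_force: [1.6, 0.9, 0.8]
finger_gap: 0.0871
```

View pics/s9.png

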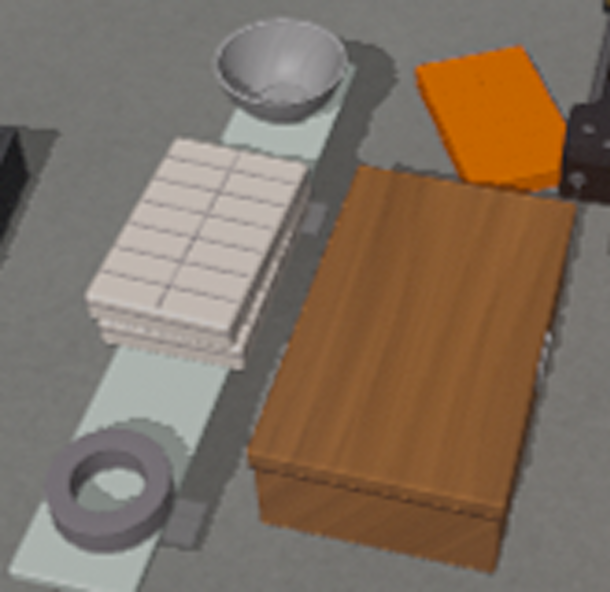

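View pics/t9.png

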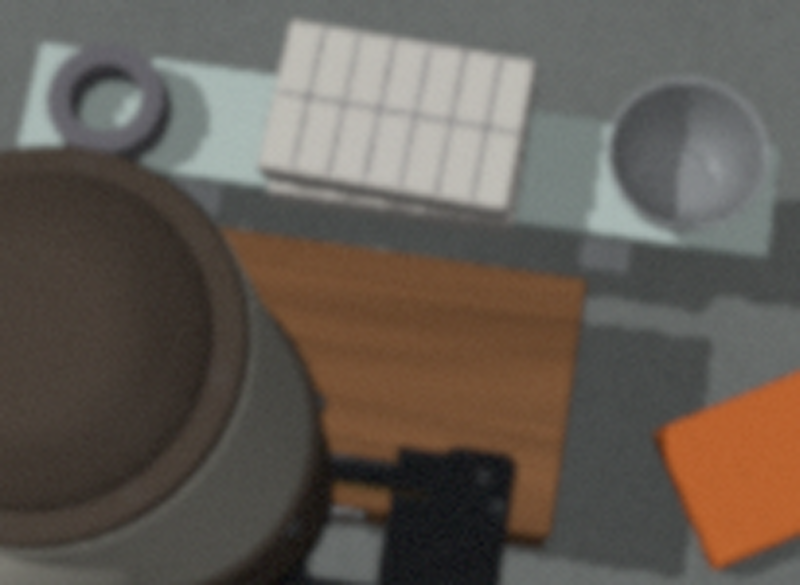

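```bash
python3 - <<'E'
from m import *
S=(3.7,(140,135),"side")
rep("top side",[(88,295),(177,140),(312,163),(230,330)],.122,*S)
rep("low side bottom",[(106,342),(240,367)],.078,*S)
rep("top",[(292,20),(534,61),(507,210),(262,170)],.122)
import cv2
for n,(y0,y1,x0,x1) in dict(t=(80,140,190,272),s=(165,240,155,230)).items():
    im=ctrl.get_image("top" if n=="t" else "side")
    cv2.imwrite(f"pics/{n}10.png",cv2.resize(im[y0:y1,x0:x1],None,fx=8,fy=8,interpolation=2)[:600])
E
```

```text
top side [[183.0, 65.0], [179.0, -69.0], [90.0, -71.0], [96.0, 70.0]] mean [137.   -1.1] ang [ -91.9 -179.2   87.4] len [0.135 0.089 0.141]
low side bottom [[180.0, 64.0], [96.0, 63.0]] mean [138.1  63.3] ang [-178.9] len [0.084]
top [[188.0, 64.0], [183.0, -74.0], [95.0, -72.0], [98.0, 64.0]] mean [141.   -4.4] ang [-91.9 178.7  88.7] len [0.137 0.089 0.136]
```

View pics/t10.png

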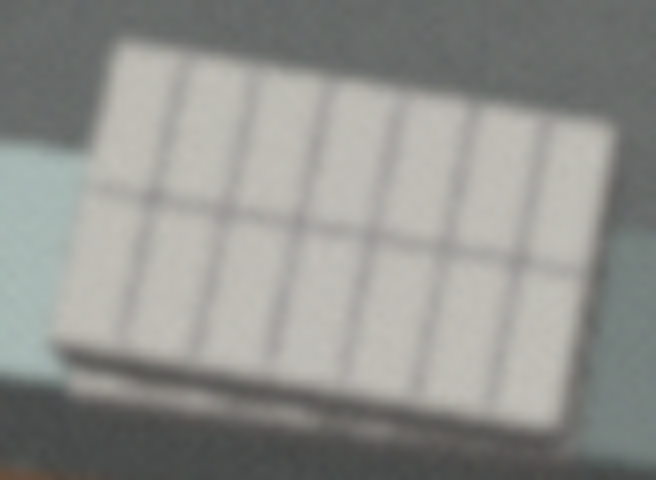

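View pics/s10.png

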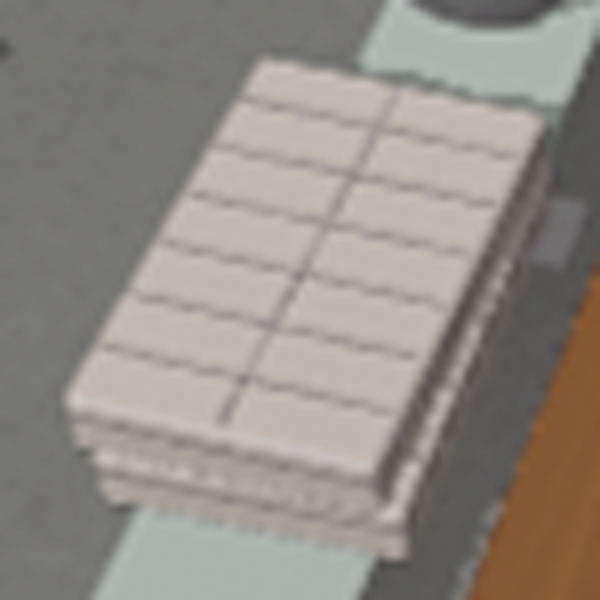

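```bash
cat > ov.py <<'E'
from m import *
import cv2,sys
def ov(cam,img,poses,off,s,out):
    c=ctrl.calibration(cam);im=cv2.resize(img,None,fx=s,fy=s,interpolation=2)
    K=np.array([[c["fx"],0,c["cx"]],[0,c["fy"],c["cy"]],[0,0,1]])
    for (x,y,z,yaw,col) in poses:
        r=np.radians(yaw);Q=np.array([[np.cos(r),-np.sin(r)],[np.sin(r),np.cos(r)]])
        p=np.array([(45,70),(45,-70),(-45,-70),(-45,70)])@Q.T/1000+np.array([x,y])/1000
        for zz in (z,z+.022):
            P=np.c_[p@U.T+o,np.full(4,zz)];v=(P@c["R"].T+c["t"])@K.T;v=v[:,:2]/v[:,2:]
            v=((v-off+.5)*s-.5).round().astype(int)
            cv2.polylines(im,[v.reshape(-1,1,2)],True,col,1)
    cv2.imwrite(out,im[:600])
E
python3 - <<'E'
from ov import *
a=ctrl.get_image("top")[80:140,190:272];b=ctrl.get_image("side")[165:240,155:230]
ov("top",a,[(141,-4.4,.1,-1.3,(0,0,255)),(141,-4.4,.078,-1.3,(0,200,0))],(190,80),8,"pics/t11.png")
ov("side",b,[(137,-1.1,.1,-1.3,(0,0,255)),(137,-1.1,.078,-1.3,(0,200,0))],(155,165),8,"pics/s11.png")
E
```

```text
(no output)
```

View pics/t11.png

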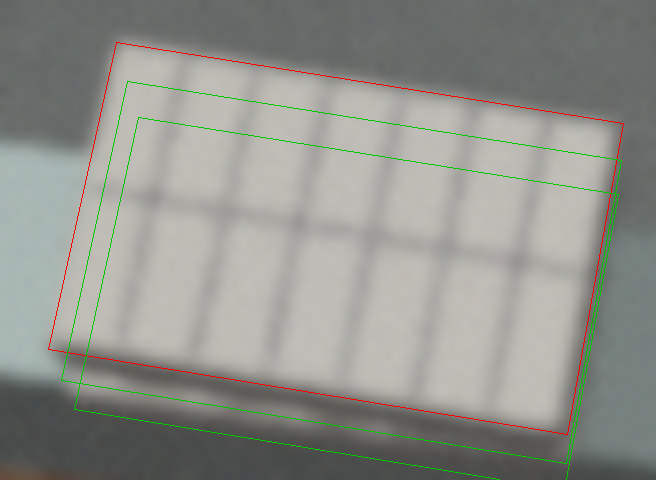

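View pics/s11.png

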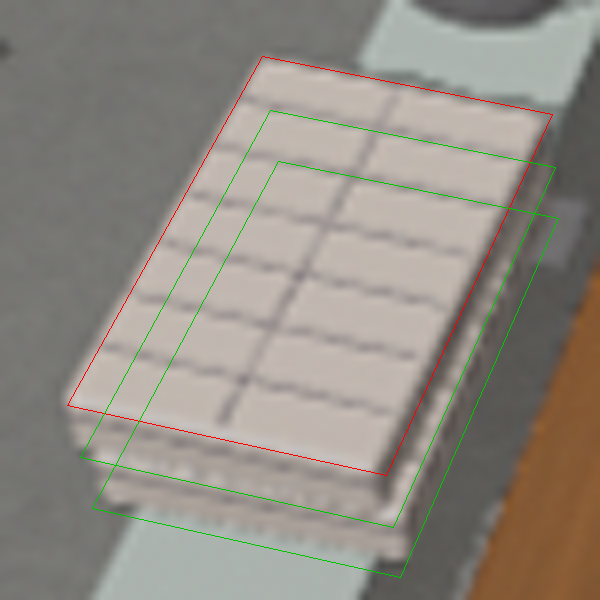

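```bash
python3 - <<'E'
from ov import *
a=ctrl.get_image("top")[80:140,190:272];b=ctrl.get_image("side")[165:240,155:230]
f=lambda im:np.clip(im.astype(float)*1.6,0,255).astype(np.uint8)
ov("top",f(a),[(143,-6.4,.078,2,(0,200,0))],(190,80),8,"pics/t12.png")
ov("side",b,[(138,-5,.078,2,(0,200,0))],(155,165),8,"pics/s12.png")
E
```

```text
(no output)
```

View pics/t12.png

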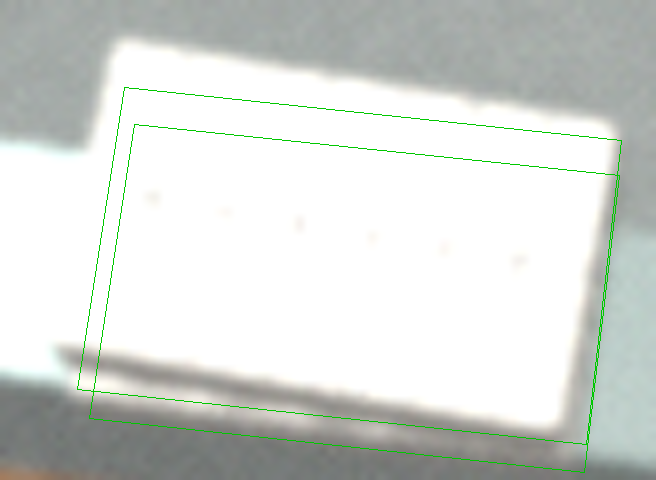

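View pics/s12.png

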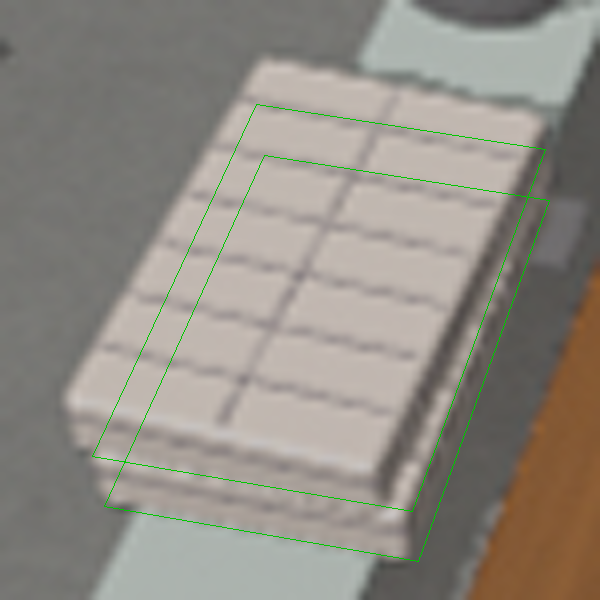

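```bash
python3 - <<'E'
from ov import *
from scipy.spatial.transform import Rotation as Ro
s=ctrl.read_state();q=s["orientation"]
T=np.eye(4);T[:3,:3]=Ro.from_quat(q[[1,2,3,0]]).as_matrix();T[:3,3]=s["tool_pos"]
im=ctrl.get_image("wrist")
c=ctrl.calibration("wrist");M=np.linalg.inv(T@c["tool_from_camera"])
old=ctrl.calibration
class C: pass
import ov as O
cal=dict(c,R=M[:3,:3],t=M[:3,3])
class F:
    calibration=staticmethod(lambda n:cal)
O.ctrl=F
O.ov("wrist",im,[(140,-3,.1,-1.3,(0,0,255)),(140,-7,.078,2,(0,200,0))],(0,0),1.5,"pics/w12.png")
E
python3 go.py
```

```text
t 19.5 unit [-0.1158 -0.0039] z 0.2157 ang -90.07 F [-0.4  0.3  0.9] gap 0.087
```

View pics/w12.png

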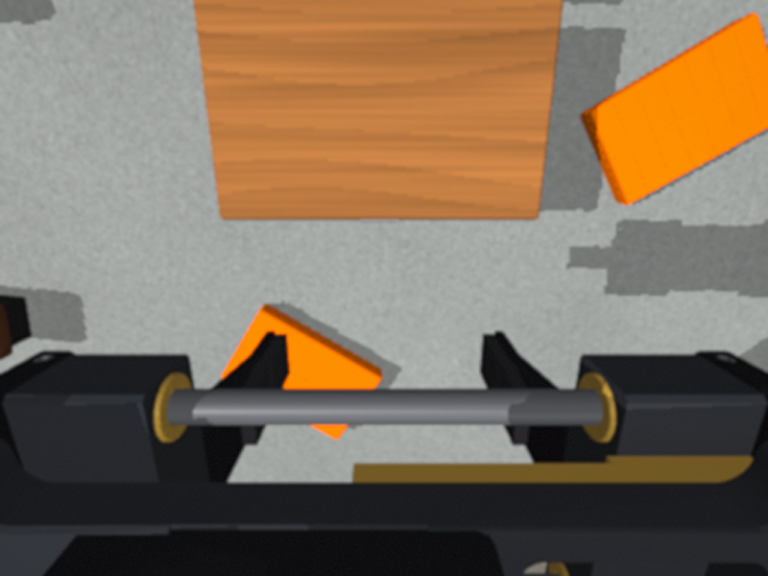

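```bash
python3 -m pendant '0 -.05 0 0 .087; 0 -.1 0 0 .087; 0 -.135 0 0 .087; 0 -.135 0 0 .087; 0 -.135 0 0 .087'
cat > wv.py <<'E'
import sys
import ov as O
from ov import *
from scipy.spatial.transform import Rotation as Ro
s=ctrl.read_state();q=s["orientation"]
T=np.eye(4);T[:3,:3]=Ro.from_quat(q[[1,2,3,0]]).as_matrix();T[:3,3]=s["tool_pos"]
im=ctrl.get_image("wrist");c=ctrl.calibration("wrist");M=np.linalg.inv(T@c["tool_from_camera"])
cal=dict(c,R=M[:3,:3],t=M[:3,3])
class F: calibration=staticmethod(lambda n:cal)
O.ctrl=F
cv2.imwrite(sys.argv[1]+"raw.png",cv2.resize(im,None,fx=1.5,fy=1.5,interpolation=2))
O.ov("wrist",im,[(140,-3,.1,-1.3,(0,0,255)),(140,-7,.078,2,(0,200,0))],(0,0),1.5,sys.argv[1]+".png")
E
python3 wv.py pics/w13
```

```text
clock: 20.12
tool_pos: [0.5393, 0.0766, 0.2154]
orientation: [-0.001, -0.663, 0.748, 0.0]
contact_force: [-0.0, 0.2, -0.4]
finger_gap: 0.0868
```

View pics/w13.png

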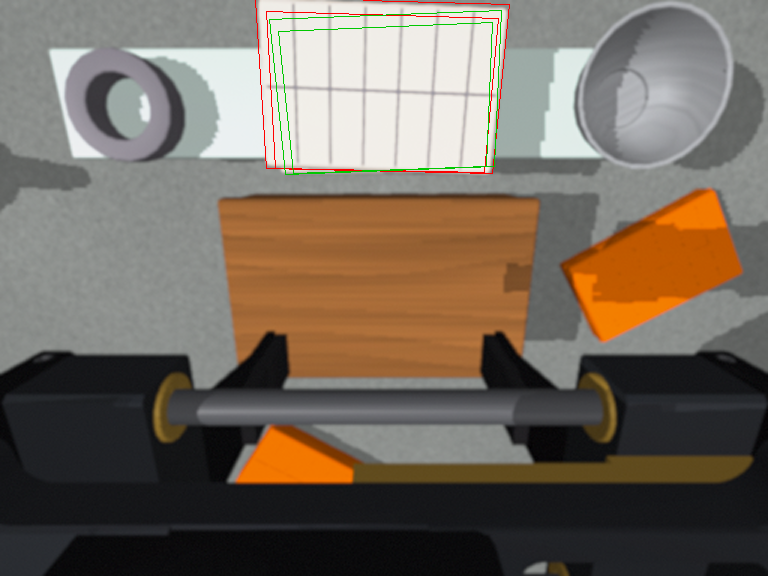

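View pics/w13raw.png

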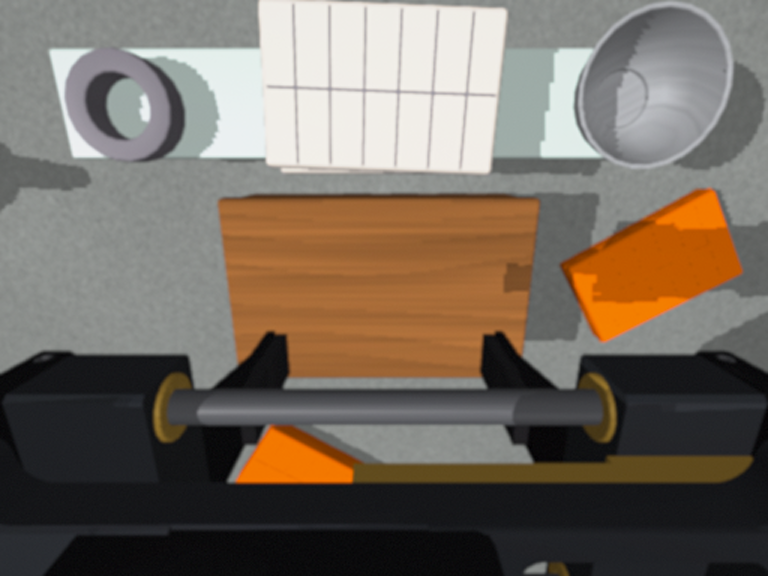

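```bash
python3 go.py 60 -4 86 270; python3 -m pendant '0 0 .04 0 .087; 0 0 .09 0 .087; 0 0 .125 0 .087; 0 -.01 .129 0 .087; 0 -.025 .129 0 .087; 0 -.04 .129 0 .087; 0 -.04 .129 0 .087';python3 go.py 83 -4 86 270
```

```text
t 20.175 unit [ 0.0182 -0.0041] z 0.2158 ang -90.04 F [-0.8 -0.  -0.3] gap 0.087
shift [-0.0002 -0.042   0.1297] turn -0.04
clock: 21.05
tool_pos: [0.5816, 0.0722, 0.0883]
orientation: [0.002, -0.663, 0.749, -0.001]
contact_force: [0.2, 1.1, 0.0]
finger_gap: 0.0868
t 21.05 unit [ 0.061  -0.0036] z 0.0883 ang -90.08 F [0.2 1.1 0. ] gap 0.0868
shift [ 0.0004 -0.022   0.0023] turn -0.08
```

```bash
python3 -m pendant '0 -.008 0 0 .087; 0 -.014 0 0 .087; 0 -.017 0 0 .087; 0 -.019 0 0 .087; 0 -.02 0 0 .087; 0 -.021 0 0 .087; 0 -.022 0 0 .087; 0 -.023 0 0 .087; 0 -.0235 0 0 .087; 0 -.0235 0 0 .087'
python3 go.py; python3 -m pendant '0 0 0 0 .087; 0 .003 0 0 .087; 0 .01 0 0 .087; 0 .03 0 0 .087; 0 .065 0 0 .087; 0 .065 -.06 0 .087; 0 .065 -.12 0 .087;0 .065 -.13 0 .087;0 .065 -.13 0 .087'
python3 wv.py pics/w14
python3 - <<'E'
from ov import *
a=ctrl.get_image("side")[165:240,155:230]
ov("side",a,[(137,-1.1,.1,-1.3,(0,0,255)),(137,-1.1,.078,-1.3,(0,200,0))],(155,165),8,"pics/s14.png")
E
```

```text
clock: 22.3
tool_pos: [0.6028, 0.0692, 0.087]
orientation: [-0.0, -0.663, 0.748, -0.0]
contact_force: [0.9, -0.1, 0.4]
finger_gap: 0.087
t 22.3 unit [ 0.0824 -0.004 ] z 0.087 ang -90.04 F [ 0.9 -0.1  0.4] gap 0.087
clock: 23.42
tool_pos: [0.5379, 0.0772, 0.2176]
orientation: [0.001, -0.663, 0.748, 0.0]
contact_force: [-0.0, -0.2, -0.1]
finger_gap: 0.087
```

View pics/w14raw.png

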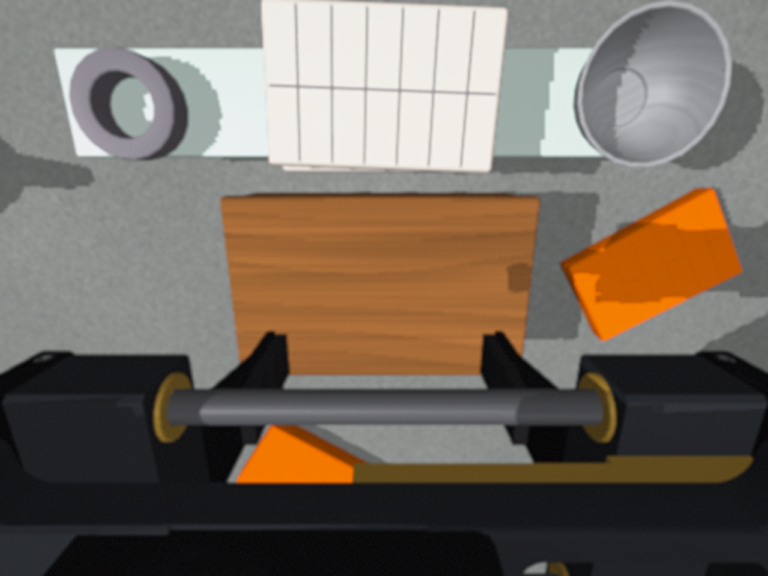

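View pics/s14.png

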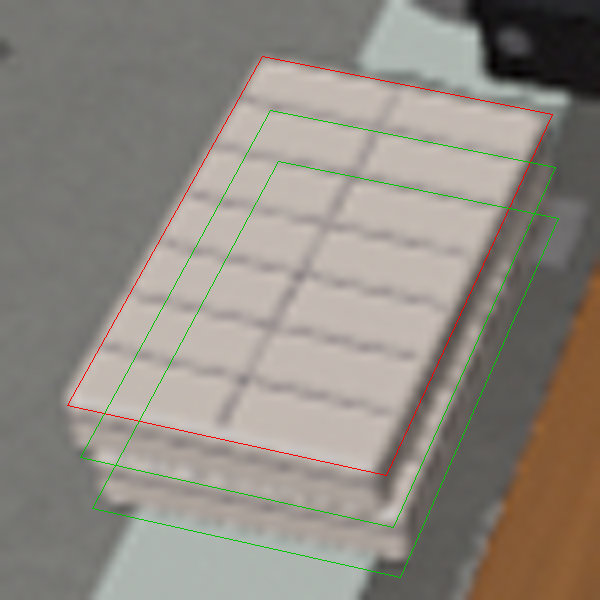

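```bash
python3 -c "
from cell import ctrl
print(ctrl.sign_off(), ctrl.read_state()['clock'])"
```

```text
the job is handed in; nothing more can be done
the job is handed in; nothing more can be done
```

I slid both pill boxes off the lid as one pile onto the middle of the glass shelf and handed the job in at about 24 s. By my picture measurements the final pose is inside every limit. The sign-off gives no verdict, so I can't confirm that.

I squared the pile on the lid with two-finger pushes from both ends. I then pushed it across in +x and backed the arm off clear.

| Last check | Upper box | Lower box | Limit |
|---|---|---|---|
| Across, from shelf middle | about +2 mm | about +2 mm | 16 mm |
| Along, from shelf middle | about −3 mm | about −7 mm | 25 mm |
| Angle to shelf | about −1.3° | about +2° | 8° |

- **Squareness:** the boxes are about 4 mm and 3° off each other, against limits of 9 mm and 5.7°. This is the least certain result, because little of the lower box is visible under the upper one.
- **Failed mend:** I tried one more gentle push to take out that 3°, but it did not touch the boxes. I left the pile as it was.
- **Camera disagreement:** the side and top views differ by about 2–5 mm. I judged the pile's position against the shelf and lid as each camera saw them.
- **Surroundings:** both boxes look flat in the last pictures, and the bowl and ring look unmoved. Contact forces I read stayed around 5 N.

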